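# Index the candle-charging carousel and load the spare candle

### The job

Push the candle-charging carousel round anticlockwise (seen from above) by its steel post until it clicks into its next charging position, gently and without forcing it. Then stand the spare LED candle upright in the empty cup and let go, setting it down rather than dropping it. Leave the other two candles in their cups, the carousel in its click, and the other things on the chest where they are.

Things in the scene. Friction and masses are not known exactly. Their poses are not given: they have to be found in the camera images.
- platter: Round wooden turntable of the carousel, 260 mm across, top face 46 mm above the chest top, on a round black base. Origin on its turning axis at chest-top height; z up, x towards the post. Three cups on an 85 mm radius, at +90, 180 and -90 degrees from the post. It turns only anticlockwise from its start. The next click lies 0.4 to 1.1 rad ahead; nothing outside shows where.
- post (a point): Centre of the top of the upright steel push post: 16 mm diameter, 42 mm tall above the platter, top 88 mm above the chest, 105 mm from the axis. Pushed here the platter drags at 3 to 4 N, stiffens to 7 to 11 N on a hump, jumps about 10 mm into the click by itself, then meets a steep wall that about 22 N would force (no way back). Over 18 N from the gripper counts as forcing.
- ball (a joint): How far the carousel's hidden sprung index ball is pressed down, in m: about 0.004 while it rides between clicks, about 0.006 on the hump, 0 when it has sprung up into the click.
- cup_empty (a point): Middle of the floor of the empty cup, opposite the post: round dark steel cup, 46 mm inside diameter, 53 mm outside, wall 14 mm high above this point; the floor is the platter's top face, 46 mm above the chest top.
- cup_left (a point): Middle of the floor of the cup 90 degrees anticlockwise of the post, same size; holds a candle.
- cup_right (a point): Middle of the floor of the cup 90 degrees clockwise of the post, same size; holds a candle.
- candle: The spare LED candle, standing by itself on the chest top: ivory cylinder 40 mm diameter, 52 mm tall, plus a slim 11 mm flame tip on top; about 70 g. Origin at the centre of its underside, z up.
- candle_left: Like candle, loose in cup_left. Origin at the centre of its underside.
- candle_right: Like candle, loose in cup_right. Origin at the centre of its underside.
- globe: Snow globe on a black turned foot, 84 mm across, 130 mm high; bystander. Origin under its centre.
- books: Two stacked books, 150 x 210 x 52 mm; bystander. Origin under the centre.
- dish: Small white bowl, 110 mm across, 30 mm high; bystander. Origin under its centre.
Things that resemble listed ones, but are neither listed nor needed, are in the scene too. What is shaped like the candle but black is not meant. What is shaped like the candle_left but turquoise is not meant.

How it is judged:
By the outcome, as a careful person would: the job done as asked, in the order asked, and still so for the second after the job is handed in, with the robot touching nothing.
It also fails if it takes over 72 s, if anything falls off the work surface, if the arm or the gripper's body presses on something with over 40 N, if the wrist force passes 120 N, or if a joint passes its speed limit or range.

### The arm

A 6-joint arm with a two-finger parallel gripper is mounted at the origin on the work surface. World frame = base frame: x ahead of the robot, y to its left, z up, the work surface at z = 0. Lengths are in m, angles in degrees, forces in N, time in s.
With the tool pointing down it reaches from about 0.25 to 0.725 m from the base axis. Payload 9.7 kg.
Tool frame: the origin (TCP) lies midway between the tips of the shut fingers; the grasp point (between the pads) lies 19 mm behind it (bot.pinch_z is the distance from the TCP to the grasp point, in m); z points along the fingers, y is the line along which they close (so a half turn about z gives the same grasp; the last joint's range is limited). The gripper opens to 85 mm and grips with 20 to 120 N. Pads are 22 mm wide; open, the fingers measure 114 mm over their backs; the gripper's body (76 mm by 85 mm) begins 54 mm behind the grasp point. The pads swing forward as they close: fully open they stand 13 mm farther back than shut.
Start: joints at [63.312, 4.979, 10.078, 95.1, 0, 90], TCP at [0.247, 0.491, 0.231] pointing down, gripper open.
Joint ranges: [-179.16, 179.16], [-48.56, 103.87], [-65.8, 70.77], [-126.05, 130.52], [-82.76, 87.17], [-180, 180]. Speed limits (degrees/s): [127.2, 127.2, 147.25, 180, 180, 180].

### API

Orientations are given as [roll, pitch, yaw] about the fixed x, y, z axes, in that order (R = Rz(yaw) Ry(pitch) Rx(roll)).
In Python, from workcell import sensors, camera, camera_params, ticket, bot gives the robot as it stands.
- The arm moves only by the shell command python3 -m jog 'ROWS' [FORCE]. ROWS is JSON, a list that holds one entry, the list of rows, each a list of 5 numbers: the shift along the world's x, y, z in units of 50 mm (1.0 is 50 mm), then the turn about the world's z in units of 5 degrees (1.0 is 5 degrees), then the opening, from 0 (shut) to 1 (fully open). In form: [[[tx, ty, tz, yaw, grip], ...]]. A call has 1 to 8 rows; each row shifts and turns the commanded pose from where the row before left it; what a row does not reach is not made up. A row lasts 1/10 s, in which the tool goes at most 50 mm and 8.59 degrees, less where a joint would pass 70% of its speed; a pose out of reach is approached as far as the arm can. A call is refused whole if a number of a shift passes 1 or a number of a turn 1, either way. A call with a gripper value outside its range is refused whole. The fingers move at their own pace and stop on an object; FORCE is the grip in N (left out, the last holds). Time passes only in rows, so rows that do not move let the fingers close. It gives the time, the measured TCP pose, the force, the opening and the grip force at its end, in the units of the state.
- sensors.get_obs(): the state, without advancing time (a new reading comes with each control period).
- camera(name): name is "scene" or "top" or "wrist"; returns the picture (400x640x3 uint8, blue, green, red); there is no depth.
- camera_params(name): a dict with "fx", "fy", "cx", "cy" (pixels), "k1" (the pictures are not rectified: a ray, as slopes to the right and down, at radius r is drawn at 1 + k1 r^2 times it, then the intrinsics apply), "T" (4x4, takes a point from camera to world coordinates); the wrist camera has in their place "tool_from_camera" (4x4, takes a point from camera to tool coordinates, whose origin is the TCP and whose axes are the flange's). Camera axes: x right, y down, z forward; pixel columns grow to the right and rows downward; lengths in m; the calibration is good to about 2 mm. A picture is of the moment at which its call begins: read the wrist's pose just before it. camera_params takes no time and is no camera call.
- ticket.job_done(): hands the job in; it is judged then, once.
The state is a dict: "time": time; "q": joint angles; "qd": joint speeds; "joint_efforts": joint torques, N m; "ee_pos": TCP position; "tcp_rot": TCP orientation; "wrist_force": force on the tool from outside, world axes, zero at the start; "torque": the same for the moment, N m; "opening": finger opening in m; "grasp_force": force on a finger pad.
Only numpy, scipy, OpenCV 4.12 (cv2) and the standard library are available. Lean on these libraries where they do the work, as an engineer would, in place of code of your own. Each camera call takes 0.05 s, during which the arm holds its last target. There are 200 camera calls.

## Working session

There is one attempt and no reset: what is moved stays moved. The work goes in short steps, Python scripts to look and compute and a shell command to move; the robot and the scene stay as the last step left them, time stands still between calls to the robot, and variables do not carry over. Pictures are saved under pics/ and viewed, at most 10 in all, crops included, and the job is handed in when it is done.

```bash
mkdir -p pics; cat > h.py <<'E'
import numpy as np, cv2
from workcell import sensors, camera, camera_params, ticket, bot
from scipy.spatial.transform import Rotation as R
def snap(n,f):
    im=camera(n); cv2.imwrite('pics/'+f,im); return im
def T(n):
    p=camera_params(n)
    if 'T' in p: return p,np.array(p['T'])
    o=sensors.get_obs(); M=np.eye(4); M[:3,:3]=R.from_euler('xyz',o['tcp_rot'],degrees=True).as_matrix(); M[:3,3]=o['ee_pos']
    return p,M@np.array(p['tool_from_camera'])
def px2w(n,u,v,z,PT=None):
    p,M=PT or T(n)
    K=np.array([[p['fx'],0,p['cx']],[0,p['fy'],p['cy']],[0,0,1.]])
    d=cv2.undistortPoints(np.array([[[u,v]]],float),K,np.array([p['k1'],0,0,0.]))[0,0]
    r=M[:3,:3]@np.array([d[0],d[1],1]); c=M[:3,3]
    return c+r*(z-c[2])/r[2]
def w2px(n,P,PT=None):
    p,M=PT or T(n)
    q=np.linalg.inv(M)@np.append(P,1); x,y=q[0]/q[2],q[1]/q[2]; s=1+p['k1']*(x*x+y*y)
    return np.round([p['fx']*x*s+p['cx'],p['fy']*y*s+p['cy']],1)
E
python3 - <<'E'
from h import *
print(sensors.get_obs())
a=snap('top','t0.png');b=snap('scene','s0.png')
for n in('top','scene','wrist'):print(n,camera_params(n))
E
```

```text
{'time': 0.0, 'q': array([ 6.33118614e+01,  5.00995173e+00,  1.00355739e+01,  9.51007329e+01,
       -6.78996546e-04,  9.00011174e+01]), 'qd': array([-0.01207082,  0.04223253, -0.02499032, -0.10219218,  0.04086359,
        0.04734355]), 'joint_efforts': array([-3.73099247e-04, -5.20387316e+01,  4.64804649e+01,  1.61461055e-02,
       -1.18461588e-05, -8.06910293e-06]), 'ee_pos': array([0.24692217, 0.49119587, 0.23060413]), 'tcp_rot': array([-1.79924889e+02,  6.80460757e-04,  1.53310745e+02]), 'wrist_force': array([-0.16193072, -0.20733987, -0.17683092]), 'torque': array([-0.01500347, -0.0183149 , -0.04794   ]), 'grasp_force': 0.0, 'opening': 0.08537009677814493}
top {'fx': 489.71994934808174, 'fy': 489.71994934808174, 'cx': 317.0587781019439, 'cy': 200.66236966350303, 'k1': -0.07789436763889385, 'T': array([[-0.00697269, -0.98503011,  0.17224128,  0.24725323],
       [-0.99993185,  0.00848105,  0.00802291, -0.03346201],
       [-0.0093636 , -0.17217361, -0.98502212,  1.69596613],
       [ 0.        ,  0.        ,  0.        ,  1.        ]])}
scene {'fx': 394.5497917080785, 'fy': 394.5497917080785, 'cx': 318.6015595915289, 'cy': 204.31124257361714, 'k1': -0.018060893304427367, 'T': array([[ 0.71496181,  0.59801164, -0.36223153,  0.88085717],
       [ 0.6991216 , -0.60581551,  0.37975854, -0.39741072],
       [ 0.00765455, -0.52475675, -0.85121781,  0.98865382],
       [ 0.        ,  0.        ,  0.        ,  1.        ]])}
wrist {'fx': 306.17103309783585, 'fy': 306.17103309783585, 'cx': 319.8395671635306, 'cy': 199.1423410951334, 'k1': -0.031062510030361947, 'tool_from_camera': array([[ 5.32822644e-04, -9.63490369e-01, -2.67742461e-01,
         6.78506985e-02],
       [ 9.99999712e-01,  3.68792159e-04,  6.62931076e-04,
        -5.40790607e-04],
       [-5.39986387e-04, -2.67742737e-01,  9.63490288e-01,
        -1.43022900e-01],
       [ 0.00000000e+00,  0.00000000e+00,  0.00000000e+00,
         1.00000000e+00]])}
```

View pics/t0.png

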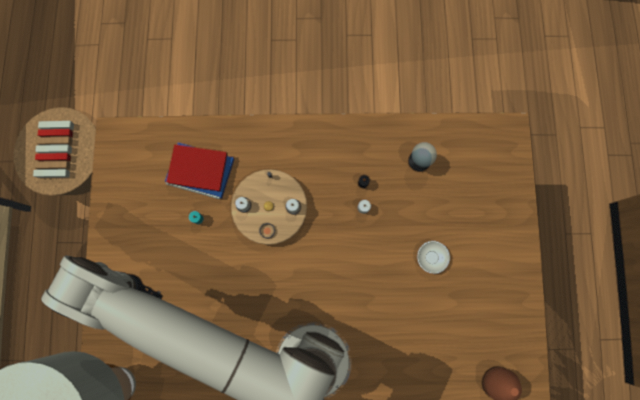

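View pics/s0.png

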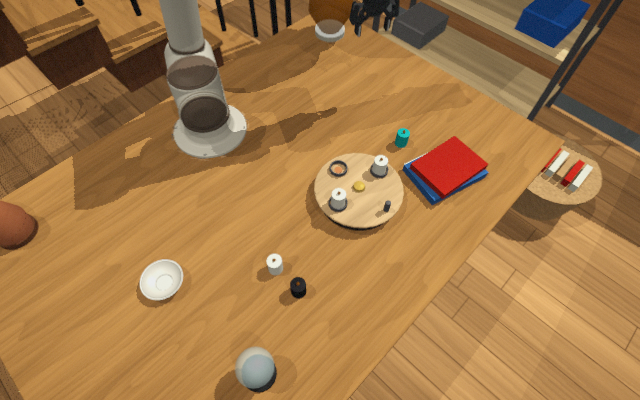

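The top view shows the platter at about (269,207), the post at (270,175) and the empty cup at (267,231). The spare candle is at (364,206), with the black lookalike at (364,181) and books at (200,170). I'll enlarge it for accuracy.

```bash
python3 - <<'E'
from h import *
a=cv2.imread('pics/t0.png')
c=a[150:250,220:380]; cv2.imwrite('pics/c0.png',cv2.resize(c,None,fx=5,fy=5,interpolation=cv2.INTER_CUBIC))
E
```

```text
(no output)
```

View pics/c0.png

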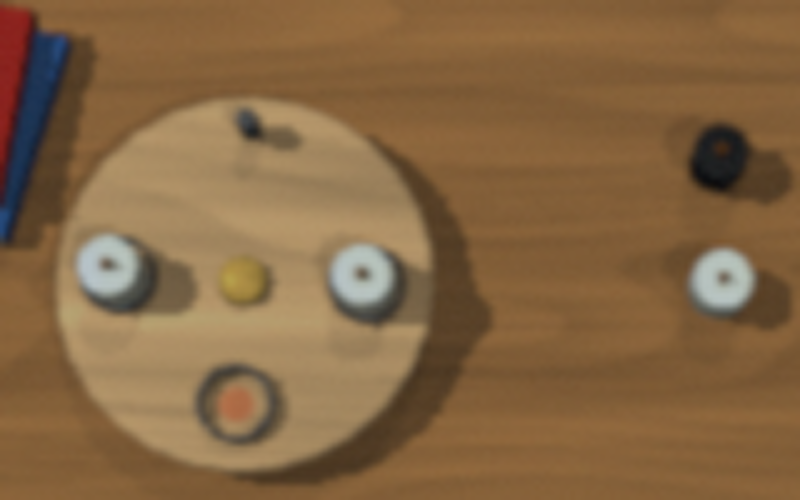

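```bash
python3 - <<'E'
from h import *
P=T('top')
for n,u,v,z in [('plat',269.2,206.8,.046),('post',268.8,173.6,.088),('empty',267.6,230.8,.06),('cl',241.4,202.9,.098),('cr',292.2,204.6,.110),('crtop',292.2,204.8,.098),('candle',364.4,206.2,.052),('black',364.4,180.4,.052),('bookc1',234,157,.026),('bookc2',221,198,.0),('redc',227,152,.052)]:
    print(n,px2w('top',u,v,z,P).round(4))
E
```

```text
plat [0.5159 0.1437 0.046 ]
post [0.6225 0.1417 0.088 ]
empty [0.4319 0.1469 0.06  ]
cl [0.5213 0.2309 0.098 ]
cr [0.5121 0.0612 0.11  ]
crtop [0.5135 0.0619 0.098 ]
candle [ 0.5142 -0.1809  0.052 ]
black [ 0.6039 -0.1831  0.052 ]
bookc1 [0.6984 0.2725 0.026 ]
bookc2 [0.5563 0.32   0.    ]
redc [0.7097 0.2927 0.052 ]
```

```bash
python3 -m jog '[[[0.58,-0.63,0,-1,0],[0.58,-0.63,0,-1,0],[0.58,-0.63,0,-1,0],[0.58,-0.63,0,-1,0],[0.58,-0.63,0,-1,0],[0.58,-0.63,0,-1,0],[0.58,-0.63,0,-1,0]]]' 40; python3 -m jog '[[[0.58,-0.63,0,-1,0],[0.58,-0.63,0,-1,0],[0.58,-0.63,0,-1,0],[0.58,-0.63,0,-1,0],[0.58,-0.63,0,-1,0],[0.58,-0.63,0,-1,0],[0,0,0,0,0],[0,0,0,0,0]]]'
python3 - <<'E'
from h import *
P=T('wrist');np.save('P.npy',P[1])
snap('wrist','w0.png')
print(w2px('wrist',[.6225,.1405,.088],P))
E
```

```text
time: 0.8
ee_pos: [0.4508, 0.2694, 0.2311]
tcp_rot: [-180.0, -0.0, 118.1]
wrist_force: [0.4, 0.4, -0.5]
opening: -0.0003
grasp_force: 0.0
time: 1.6
ee_pos: [0.6242, 0.0811, 0.2302]
tcp_rot: [-179.9, 0.0, 88.2]
wrist_force: [0.1, 0.9, -0.5]
opening: 0.0001
grasp_force: 0.0
[316.5 123.5]
```

View pics/w0.png

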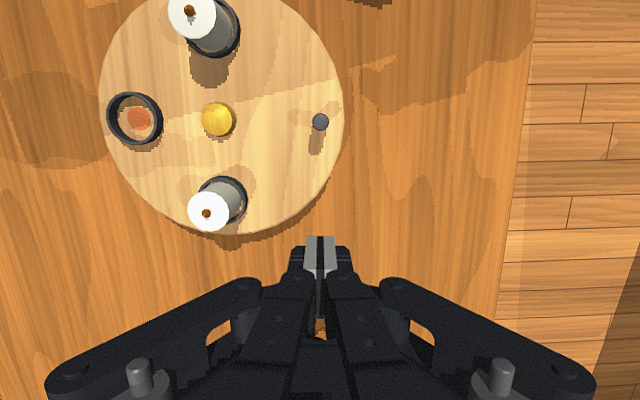

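The wrist view shows the post top at (320,121), within 3 mm of my estimate. Both cup candles and the empty cup (134,118) also agree. Next I descend behind the post.

```bash
python3 -m jog '[[[0,0,-0.8,0,0],[0,0,-0.8,0,0],[0,0,-0.8,0,0],[0,0.1,-0.8,0,0],[0,0.2,-0.1,0,0],[0,0.1,0,0,0],[0,0,0,0,0]]]'; python3 -c "
from h import *
o=sensors.get_obs();print(o['wrist_force'],o['ee_pos'])"
```

```text
time: 2.35
ee_pos: [0.6249, 0.1036, 0.0691]
tcp_rot: [179.8, -0.0, 88.4]
wrist_force: [1.3, 0.0, 0.4]
opening: -0.0003
grasp_force: 0.0
[1.26371055 0.00560768 0.44134303] [0.62488002 0.10359801 0.06914027]
```

```bash
python3 -m jog '[[[0,0.1,0,0,0],[0,0.1,0,0,0],[0,0.05,0,0,0],[0,0.03,0,0,0],[0,0.03,0,0,0],[0,0.03,0,0,0]]]'; python3 -c "
from h import *
c=np.array([.518,.1437])
def tcp(d,e=.019):
    t=np.radians(d);return c+.105*np.array([np.cos(t),np.sin(t)])-e*np.array([-np.sin(t),np.cos(t)])
for d in range(-2,68,5):print(d,tcp(d).round(4),((tcp(d+5)-tcp(d))/4/.05).round(3))"
```

```text
time: 2.95
ee_pos: [0.624, 0.1189, 0.0662]
tcp_rot: [-180.0, 0.0, 88.3]
wrist_force: [0.5, 0.2, 0.1]
opening: -0.0002
grasp_force: 0.0
-2 [0.6223 0.121 ] [0.008 0.046]
3 [0.6239 0.1302] [0.004 0.046]
8 [0.6246 0.1395] [-0.     0.047]
13 [0.6246 0.1488] [-0.004  0.046]
18 [0.6237 0.1581] [-0.008  0.046]
23 [0.6221 0.1672] [-0.012  0.045]
28 [0.6196 0.1762] [-0.016  0.044]
33 [0.6164 0.185 ] [-0.02   0.042]
38 [0.6124 0.1934] [-0.023  0.04 ]
43 [0.6078 0.2014] [-0.027  0.038]
48 [0.6024 0.209 ] [-0.03   0.036]
53 [0.5964 0.2161] [-0.033  0.033]
58 [0.5898 0.2227] [-0.036  0.03 ]
63 [0.5826 0.2286] [-0.038  0.027]
```

```bash
python3 -m jog '[[[0,0.046,0,0.25,0],[0,0.046,0,0.25,0],[0,0.046,0,0.25,0],[0,0.046,0,0.25,0]]]'; python3 -m jog '[[[0,0.046,0,0.25,0],[0,0.046,0,0.25,0],[0,0.046,0,0.25,0],[0,0.046,0,0.25,0]]]'
```

```text
time: 3.35
ee_pos: [0.6247, 0.1274, 0.0664]
tcp_rot: [179.9, 0.1, 93.4]
wrist_force: [4.9, -6.6, -1.7]
opening: -0.0006
grasp_force: 3.4
time: 3.75
ee_pos: [0.625, 0.1367, 0.0666]
tcp_rot: [179.9, 0.1, 98.4]
wrist_force: [4.3, -4.5, -0.4]
opening: -0.0001
grasp_force: 2.5
```

```bash
python3 - <<'E'
from h import *
o=sensors.get_obs();print(o['wrist_force'],o['torque'])
im=snap('wrist','w1.png')
cv2.imwrite('pics/w1c.png',cv2.resize(im[100:340,60:460],None,fx=2,fy=2))
E
```

```text
[ 4.32687503 -4.50574321 -0.44384475] [-0.88094476 -0.94357494 -0.12912955]
```

View pics/w1c.png

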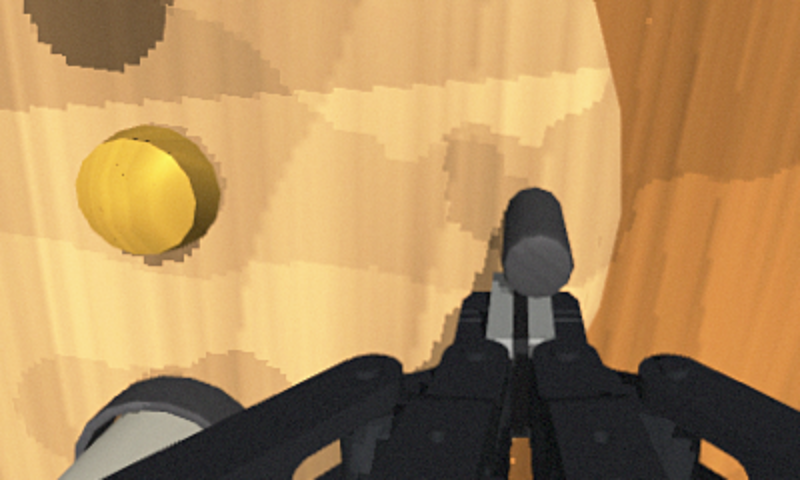

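The post touches the right finger's front face, about 4 mm outward of centre, so I shift outward slightly and continue.

```bash
python3 -m jog '[[[0.03,0.046,0,0.15,0],[0.03,0.046,0,0.15,0],[0.02,0.046,0,0.15,0],[0,0.046,0,0.25,0]]]'; python3 -m jog '[[[-0.004,0.046,0,0.25,0],[-0.004,0.046,0,0.25,0],[-0.004,0.046,0,0.25,0]]]'
```

```text
time: 4.2
ee_pos: [0.6274, 0.1461, 0.0659]
tcp_rot: [-179.9, 0.0, 101.9]
wrist_force: [-1.7, -4.7, -0.5]
opening: 0.0001
grasp_force: 2.2
time: 4.5
ee_pos: [0.6272, 0.1533, 0.0659]
tcp_rot: [-180.0, 0.0, 105.7]
wrist_force: [0.4, -5.9, -2.5]
opening: -0.0002
grasp_force: 2.5
```

```bash
for i in 1; do python3 -m jog '[[[-0.006,0.036,0,0.2,0],[-0.006,0.036,0,0.2,0]]]'; done; python3 -m jog '[[[-0.006,0.036,0,0.2,0],[-0.006,0.036,0,0.2,0]]]'
```

```text
time: 4.7
ee_pos: [0.6269, 0.1572, 0.066]
tcp_rot: [-180.0, 0.0, 107.6]
wrist_force: [1.2, -3.7, -2.2]
opening: 0.0
grasp_force: 2.1
time: 4.9
ee_pos: [0.6263, 0.1608, 0.0662]
tcp_rot: [180.0, 0.0, 109.6]
wrist_force: [1.9, -4.5, -3.3]
opening: 0.0002
grasp_force: 2.1
```

```bash
python3 -m jog '[[[-0.008,0.036,0,0.2,0],[-0.008,0.036,0,0.2,0]]]'
```

```text
time: 5.1
ee_pos: [0.6256, 0.1644, 0.0664]
tcp_rot: [180.0, 0.0, 111.6]
wrist_force: [2.6, -3.9, -2.4]
opening: 0.0
grasp_force: 2.3
```

```bash
python3 -m jog '[[[-0.008,0.036,0,0.2,0],[-0.008,0.036,0,0.2,0]]]'
```

```text
time: 5.3
ee_pos: [0.6248, 0.168, 0.0665]
tcp_rot: [180.0, 0.0, 113.6]
wrist_force: [3.8, -3.9, -3.2]
opening: -0.0002
grasp_force: 2.4
```

```bash
cat > g.py <<'E'
import sys
from h import *
f=sensors.get_obs()['wrist_force'][:2]; n=np.hypot(*f); print('F',n.round(1)); sys.exit(0 if 2.5<n<6.8 else 1)
E
python3 -m jog '[[[-0.012,0.036,0,0.2,0],[-0.012,0.036,0,0.2,0]]]' && python3 g.py && python3 -m jog '[[[-0.012,0.036,0,0.2,0],[-0.012,0.036,0,0.2,0]]]' && python3 g.py && python3 -m jog '[[[-0.014,0.036,0,0.2,0],[-0.014,0.036,0,0.2,0]]]' && python3 g.py && python3 -m jog '[[[-0.015,0.036,0,0.2,0],[-0.015,0.036,0,0.2,0]]]' && python3 g.py
```

```text
time: 5.5
ee_pos: [0.6238, 0.1717, 0.0666]
tcp_rot: [179.9, 0.0, 115.6]
wrist_force: [2.9, -3.3, -2.6]
opening: 0.0002
grasp_force: 2.4
F 4.4
time: 5.7
ee_pos: [0.6227, 0.1754, 0.0667]
tcp_rot: [179.9, 0.0, 117.6]
wrist_force: [4.5, -3.6, -2.4]
opening: 0.0001
grasp_force: 2.3
F 5.8
time: 5.9
ee_pos: [0.6214, 0.179, 0.0668]
tcp_rot: [179.9, 0.0, 119.6]
wrist_force: [3.9, -2.9, -1.6]
opening: -0.0002
grasp_force: 2.2
F 4.8
time: 6.1
ee_pos: [0.6199, 0.1827, 0.0669]
tcp_rot: [179.9, 0.0, 121.6]
wrist_force: [5.6, -2.5, -1.4]
opening: -0.0002
grasp_force: 2.3
F 6.1
```

```bash

python3 -m jog '[[[-0.006,0.038,0,0.2,0],[-0.006,0.038,0,0.2,0]]]' && python3 g.py && python3 -m jog '[[[-0.012,0.038,0,0.2,0],[-0.015,0.036,0,0.2,0]]]' && python3 g.py && python3 -m jog '[[[-0.018,0.034,0,0.2,0],[-0.018,0.034,0,0.2,0]]]' && python3 g.py && python3 -m jog '[[[-0.019,0.034,0,0.2,0],[-0.019,0.034,0,0.2,0]]]' && python3 g.py
```

```text
time: 6.3
ee_pos: [0.6188, 0.1862, 0.0667]
tcp_rot: [180.0, 0.0, 123.6]
wrist_force: [1.7, -4.5, 1.6]
opening: -0.0002
grasp_force: 2.2
F 4.8
time: 6.5
ee_pos: [0.6173, 0.1898, 0.0667]
tcp_rot: [180.0, 0.0, 125.6]
wrist_force: [0.6, -5.2, 1.8]
opening: 0.0
grasp_force: 2.1
F 5.2
time: 6.7
ee_pos: [0.6157, 0.1933, 0.0666]
tcp_rot: [180.0, 0.0, 127.6]
wrist_force: [1.3, -4.6, 3.8]
opening: 0.0
grasp_force: 2.0
F 4.8
time: 6.9
ee_pos: [0.6139, 0.1968, 0.0665]
tcp_rot: [180.0, 0.0, 129.6]
wrist_force: [2.7, -4.0, 3.5]
opening: 0.0002
grasp_force: 2.2
F 4.9
```

```bash

python3 -m jog '[[[-0.02,0.032,0,0.2,0],[-0.02,0.032,0,0.2,0]]]' && python3 g.py && python3 -m jog '[[[-0.02,0.032,0,0.2,0],[-0.02,0.032,0,0.2,0]]]' && python3 g.py && python3 -m jog '[[[-0.022,0.032,0,0.2,0],[-0.022,0.032,0,0.2,0]]]' && python3 g.py && python3 -m jog '[[[-0.022,0.031,0,0.2,0],[-0.022,0.031,0,0.2,0]]]' && python3 g.py
```

```text
time: 7.1
ee_pos: [0.612, 0.2, 0.0665]
tcp_rot: [179.9, 0.0, 131.6]
wrist_force: [3.5, -2.6, 3.1]
opening: 0.0
grasp_force: 2.3
F 4.4
time: 7.3
ee_pos: [0.6099, 0.2032, 0.0664]
tcp_rot: [180.0, 0.0, 133.6]
wrist_force: [6.5, -3.1, 2.5]
opening: -0.0001
grasp_force: 3.0
F 7.2
```

```bash
python3 -m jog '[[[-0.02,0.026,0,0.1,0]]]'; python3 g.py
```

```text
time: 7.4
ee_pos: [0.6091, 0.2043, 0.0664]
tcp_rot: [180.0, 0.0, 134.1]
wrist_force: [6.9, -3.2, 2.8]
opening: 0.0002
grasp_force: 3.9
F 7.6
```

```bash
python3 -m jog '[[[-0.02,0.026,0,0.1,0]]]'; python3 g.py
```

```text
time: 7.5
ee_pos: [0.6083, 0.2055, 0.0664]
tcp_rot: [180.0, 0.1, 134.6]
wrist_force: [6.9, -3.8, 2.7]
opening: -0.0
grasp_force: 4.0
F 7.8
```

```bash
python3 -m jog '[[[-0.015,0.02,0,0.1,0]]]'; python3 g.py
```

```text
time: 7.6
ee_pos: [0.6075, 0.2065, 0.0664]
tcp_rot: [180.0, 0.1, 135.1]
wrist_force: [7.3, -3.6, 3.1]
opening: 0.0002
grasp_force: 3.8
F 8.1
```

```bash
sed -i 's/2.5<n<6.8/5<n<13/' g.py
python3 -m jog '[[[-0.018,0.023,0,0.1,0]]]' && python3 g.py && python3 -m jog '[[[-0.018,0.023,0,0.1,0]]]' && python3 g.py && python3 -m jog '[[[-0.018,0.023,0,0.1,0]]]' && python3 g.py
```

```text
time: 7.7
ee_pos: [0.6066, 0.2076, 0.0664]
tcp_rot: [179.9, 0.1, 135.6]
wrist_force: [5.7, -3.4, 2.0]
opening: 0.0001
grasp_force: 3.4
F 6.6
time: 7.8
ee_pos: [0.6056, 0.2089, 0.0664]
tcp_rot: [179.9, 0.0, 136.1]
wrist_force: [5.8, -3.3, 3.1]
opening: -0.0
grasp_force: 3.0
F 6.7
time: 7.9
ee_pos: [0.6046, 0.2102, 0.0664]
tcp_rot: [180.0, 0.0, 136.6]
wrist_force: [5.8, -1.9, 2.2]
opening: -0.0003
grasp_force: 2.6
F 6.1
```

```bash
sed -i 's/5<n<13/3<n<13/' g.py
python3 -m jog '[[[-0.018,0.023,0,0.1,0]]]' && python3 g.py && python3 -m jog '[[[-0.018,0.023,0,0.1,0]]]' && python3 g.py && python3 -m jog '[[[-0.018,0.023,0,0.1,0]]]' && python3 g.py
```

```text
time: 8.0
ee_pos: [0.6036, 0.2114, 0.0664]
tcp_rot: [180.0, 0.0, 137.1]
wrist_force: [4.0, -2.2, 2.2]
opening: -0.0001
grasp_force: 2.2
F 4.6
time: 8.1
ee_pos: [0.6024, 0.2126, 0.0663]
tcp_rot: [180.0, -0.0, 137.6]
wrist_force: [3.1, -0.7, 2.6]
opening: 0.0002
grasp_force: 1.7
F 3.2
time: 8.2
ee_pos: [0.6012, 0.2137, 0.0661]
tcp_rot: [-180.0, -0.0, 138.1]
wrist_force: [2.6, -1.1, 2.0]
opening: 0.0001
grasp_force: 1.3
F 2.9
```

```bash
python3 -m jog '[[[0,0,0,0,0],[0,0,0,0,0]]]'; python3 - <<'E'
from h import *
im=snap('wrist','w2.png')
cv2.imwrite('pics/w2c.png',cv2.resize(im[100:340,60:460],None,fx=2,fy=2))
E
```

```text
time: 8.4
ee_pos: [0.6007, 0.2136, 0.0656]
tcp_rot: [-179.9, -0.1, 138.1]
wrist_force: [0.5, 0.7, -0.1]
opening: -0.0002
grasp_force: 0.0
```

View pics/w2c.png

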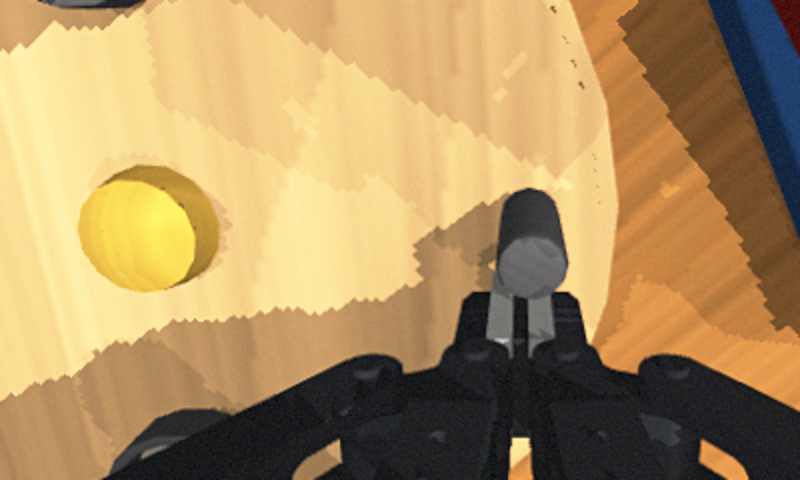

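The force rose to 8 N, then fell to zero over about 10 mm, and the post is just clear of the finger at (533,295). I'll creep forward to confirm the wall.

```bash
sed -i 's/3<n<13/n<5/' g.py
for k in 1; do python3 -m jog '[[[-0.014,0.014,0,0.05,0]]]' && python3 g.py && python3 -m jog '[[[-0.014,0.014,0,0.05,0]]]' && python3 g.py && python3 -m jog '[[[-0.014,0.014,0,0.05,0]]]' && python3 g.py && python3 -m jog '[[[-0.014,0.014,0,0.05,0]]]' && python3 g.py ; done
```

```text
time: 8.55
ee_pos: [0.6004, 0.2139, 0.0657]
tcp_rot: [-179.9, -0.0, 138.3]
wrist_force: [1.7, -1.8, -1.4]
opening: 0.0
grasp_force: 1.1
F 2.4
time: 8.65
ee_pos: [0.5998, 0.2146, 0.0658]
tcp_rot: [-179.9, -0.0, 138.6]
wrist_force: [0.8, -0.6, -1.8]
opening: 0.0004
grasp_force: 0.8
F 1.0
time: 8.75
ee_pos: [0.5991, 0.2154, 0.0659]
tcp_rot: [-180.0, -0.0, 138.8]
wrist_force: [0.7, -0.2, -0.8]
opening: 0.0004
grasp_force: 0.5
F 0.7
time: 8.85
ee_pos: [0.5985, 0.2163, 0.0662]
tcp_rot: [-180.0, -0.0, 139.1]
wrist_force: [0.6, -0.3, -0.2]
opening: 0.0
grasp_force: 0.4
F 0.7
```

```bash
python3 -m jog '[[[-0.014,0.014,0,0.05,0]]]' && python3 g.py && python3 -m jog '[[[-0.014,0.014,0,0.05,0]]]' && python3 g.py && python3 -m jog '[[[-0.014,0.014,0,0.05,0]]]' && python3 g.py && python3 -m jog '[[[-0.014,0.014,0,0.05,0]]]' && python3 g.py
```

```text
time: 8.95
ee_pos: [0.5979, 0.2171, 0.0664]
tcp_rot: [180.0, -0.0, 139.3]
wrist_force: [1.1, 0.5, -1.0]
opening: -0.0002
grasp_force: 0.1
F 1.2
time: 9.05
ee_pos: [0.5972, 0.2179, 0.0664]
tcp_rot: [180.0, -0.0, 139.6]
wrist_force: [-0.3, -0.4, -0.4]
opening: -0.0002
grasp_force: 0.0
F 0.5
time: 9.15
ee_pos: [0.5966, 0.2185, 0.0664]
tcp_rot: [180.0, -0.0, 139.8]
wrist_force: [0.1, -0.1, -0.1]
opening: 0.0001
grasp_force: 0.0
F 0.1
time: 9.25
ee_pos: [0.5959, 0.2192, 0.0664]
tcp_rot: [180.0, -0.0, 140.1]
wrist_force: [0.1, -0.3, 0.7]
opening: 0.0003
grasp_force: 0.0
F 0.3
```

```bash
sed -i 's/n<5/n<3/' g.py; python3 -m jog '[[[-0.014,0.014,0,0.05,0]]]' && python3 g.py && python3 -m jog '[[[-0.014,0.014,0,0.05,0]]]' && python3 g.py && python3 -m jog '[[[-0.014,0.014,0,0.05,0]]]' && python3 g.py && python3 -m jog '[[[-0.014,0.014,0,0.05,0]]]' && python3 g.py && python3 -m jog '[[[-0.014,0.014,0,0.05,0]]]' && python3 g.py && python3 -m jog '[[[-0.014,0.014,0,0.05,0]]]' && python3 g.py
```

```text
time: 9.35
ee_pos: [0.5952, 0.2198, 0.0663]
tcp_rot: [180.0, -0.0, 140.3]
wrist_force: [0.8, 0.8, 0.5]
opening: 0.0001
grasp_force: 0.0
F 1.1
time: 9.45
ee_pos: [0.5945, 0.2205, 0.0663]
tcp_rot: [180.0, 0.0, 140.6]
wrist_force: [-0.4, 0.0, 0.1]
opening: -0.0002
grasp_force: 0.0
F 0.4
time: 9.55
ee_pos: [0.5938, 0.2212, 0.0663]
tcp_rot: [180.0, -0.0, 140.8]
wrist_force: [0.2, 1.0, 0.8]
opening: 0.0
grasp_force: 0.0
F 1.1
time: 9.65
ee_pos: [0.593, 0.2219, 0.0663]
tcp_rot: [-180.0, -0.0, 141.1]
wrist_force: [0.3, -0.2, -0.2]
opening: 0.0004
grasp_force: 0.0
F 0.4
time: 9.75
ee_pos: [0.5924, 0.2226, 0.0663]
tcp_rot: [-180.0, 0.0, 141.3]
wrist_force: [1.3, -0.5, 0.8]
opening: 0.0002
grasp_force: 0.0
F 1.4
time: 9.85
ee_pos: [0.5918, 0.2232, 0.0663]
tcp_rot: [-180.0, 0.0, 141.6]
wrist_force: [0.7, -1.3, -0.2]
opening: 0.0005
grasp_force: 1.1
F 1.5
```

```bash
sed -i 's/n<3/n<5/' g.py; python3 -m jog '[[[-0.014,0.014,0,0.05,0]]]' && python3 g.py && python3 -m jog '[[[-0.014,0.014,0,0.05,0]]]' && python3 g.py
```

```text
time: 9.95
ee_pos: [0.5913, 0.2236, 0.0663]
tcp_rot: [-180.0, 0.1, 141.8]
wrist_force: [2.2, -3.2, -0.1]
opening: -0.0001
grasp_force: 1.8
F 3.9
time: 10.05
ee_pos: [0.5905, 0.2242, 0.0663]
tcp_rot: [-180.0, 0.0, 142.1]
wrist_force: [2.0, -4.4, -0.8]
opening: -0.0001
grasp_force: 1.8
F 4.8
```

```bash
python3 -m jog '[[[-0.011,0.011,0,0,0]]]'; python3 g.py
```

```text
time: 10.15
ee_pos: [0.5899, 0.2247, 0.0663]
tcp_rot: [-180.0, 0.0, 142.1]
wrist_force: [1.5, -5.0, -0.2]
opening: -0.0003
grasp_force: 2.6
F 5.2
```

```bash
python3 - <<'E'
from h import *
P=T('wrist')
im=snap('wrist','w3.png')
cv2.imwrite('pics/w3c.png',np.hstack([cv2.resize(im,None,fx=.6,fy=.6)[:, :],cv2.resize(im[150:310,230:390],(240,240))]))
print(P[1].tolist())
E
```

```text
[[0.6145334506106326, 0.7599983631384472, 0.21154461966089028, 0.5360985101284408], [0.7888907481860664, -0.5919724267996833, -0.1649849488144934, 0.26611722521583103], [-0.00015970916442215348, 0.2682743631728059, -0.9633425354240345, 0.20924584441331429], [0.0, 0.0, 0.0, 1.0]]
```

View pics/w3c.png

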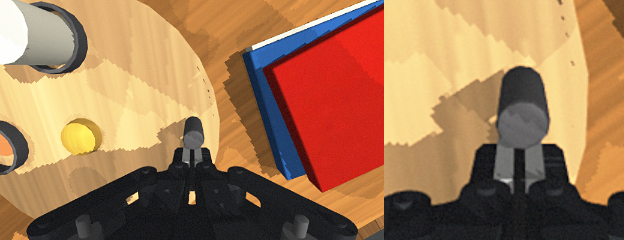

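```bash
python3 - <<'E'
from h import *
p=camera_params('wrist');TC=np.array(p['tool_from_camera']);c=np.array([.517,.1437])
for n,xyz,yaw,u,v in [('w0',(.6242,.0811,.2302),88.2,320,121.5),('w1',(.625,.1367,.0666),98.4,328.5,232),('w2',(.6007,.2136,.0656),138.1,326.5,233),('w3',(.5899,.2247,.0663),142.1,322.7,233.3)]:
    M=np.eye(4);M[:3,:3]=R.from_euler('xyz',[180,0,yaw],degrees=True).as_matrix();M[:3,3]=xyz
    q=px2w('wrist',u,v,.088,(p,M@TC))[:2];d=q-c;print(n,q.round(4),np.hypot(*d).round(4),np.degrees(np.arctan2(d[1],d[0])).round(1))
E
```

```text
w0 [0.6259 0.1425] 0.1089 -0.6
w1 [0.6254 0.1564] 0.1091 6.7
w2 [0.5878 0.2283] 0.1104 50.1
w3 [0.5754 0.237 ] 0.1101 58.0
```

The post is centred on the finger at about 58°, with light contact. Two more small steps will tell wall from drag.

```bash
sed -i 's/n<5/n<7/' g.py; python3 -m jog '[[[-0.013,0.008,0,0.05,0]]]'; python3 g.py && python3 -m jog '[[[-0.013,0.008,0,0.05,0]]]';python3 g.py
```

```text
time: 10.3
ee_pos: [0.5895, 0.225, 0.0663]
tcp_rot: [-180.0, 0.1, 142.3]
wrist_force: [5.5, -6.1, -0.4]
opening: -0.0001
grasp_force: 4.0
F 8.2
F 8.2
```

The force rose steeply to 8 N over 0.5 mm, so that is the wall and the carousel is in the click. I back off, rise and go to the candle.

```bash
python3 -m jog '[[[0.16,-0.12,0,0,0],[0.16,-0.12,0,0,0],[0,0,0.4,0,0],[0,0,0.9,0,0],[0,0,0.5,0,0],[-0.12,-0.5,0.1,0.85,1],[-0.12,-0.875,0.1,0.85,1],[-0.12,-0.875,0.1,0.85,1]]]'; python3 -m jog '[[[-0.12,-0.875,0.1,0.85,1],[-0.12,-0.875,0.1,0.85,1],[-0.12,-0.875,0.1,0.85,1],[-0.12,-0.875,0.1,0.85,1],[-0.12,-0.875,0.1,0.85,1],[-0.12,-0.875,0.1,0.85,1],[0,-0.375,0,0.8,1],[0,0,0,0,1]]]'
python3 - <<'E'
from h import *
print(sensors.get_obs()['ee_pos'],sensors.get_obs()['tcp_rot'])
P=T('wrist');np.save('P.npy',P[1]);snap('wrist','w4.png')
snap('top','t1.png')
print(w2px('wrist',[.5142,-.181,.052],P))
a=cv2.imread('pics/t1.png')[150:250,220:320]
cv2.imwrite('pics/w4c.png',np.hstack([cv2.imread('pics/w4.png'),np.vstack([cv2.resize(a,(160,160)),np.zeros((240,160,3),np.uint8)])]))
E
```

```text
time: 11.1
ee_pos: [0.5872, 0.1001, 0.1715]
tcp_rot: [180.0, -0.0, 155.3]
wrist_force: [0.8, -0.1, -0.3]
opening: 0.0432
grasp_force: 0.0
time: 11.9
ee_pos: [0.551, -0.1831, 0.2012]
tcp_rot: [180.0, 0.0, -175.6]
wrist_force: [-0.5, 0.4, -1.3]
opening: 0.085
grasp_force: 0.0
[ 0.55097102 -0.18310021  0.20123015] [ 1.79988553e+02  1.09174382e-02 -1.75558332e+02]
[325.3 148.6]
```

View pics/w4c.png

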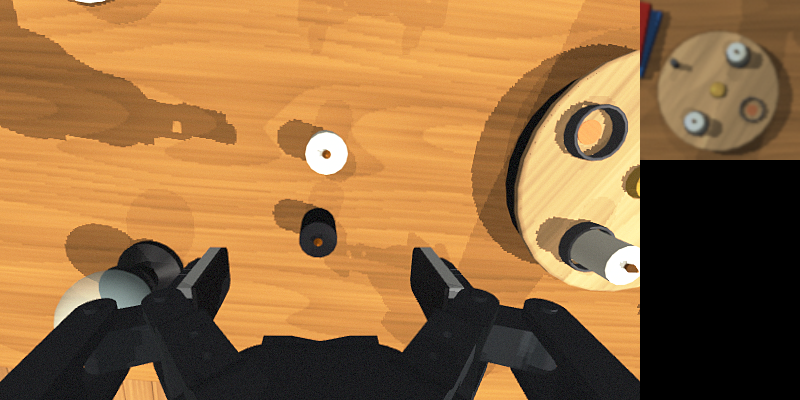

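The wrist view shows the candle top at (326,153) and the empty cup rim at (596,131). The top thumbnail shows the platter turned with both candles in their cups.

```bash
python3 - <<'E'
from h import *
p=camera_params('wrist');P=(p,np.load('P.npy'))
print(px2w('wrist',326.5,153,.052,P),px2w('wrist',596,131,.06,P))
# thumbnail scale 1.6 top
for u,v,z in [(753,110,.06),(737,52,.098),(694,122,.098),(674,62,.088)]: print(px2w('top',220+(u-640)/1.6,150+v/1.6,z))
# red spot in cup
im=cv2.imread('pics/w4.png'); c=im[95:170,555:635]; cv2.imwrite('pics/cup.png',c)
hsv=cv2.cvtColor(c,cv2.COLOR_BGR2HSV); m=(hsv[...,2]<75).astype(np.uint8)
k=cv2.findContours(m,cv2.RETR_EXTERNAL,cv2.CHAIN_APPROX_NONE)[0]; k=max(k,key=len); e=cv2.fitEllipse(k); print(e, e[0][0]+555,e[0][1]+95)
E
```

```text
[ 0.51823124 -0.17951273  0.052     ] [0.47610647 0.06937188 0.06      ]
[0.4721626  0.06944307 0.06      ]
[0.58927309 0.10075696 0.098     ]
[0.44296871 0.18853961 0.098     ]
[0.57123502 0.23399835 0.088     ]
((46.62583541870117, 37.68086242675781), (56.708309173583984, 71.41898345947266), 77.36295318603516) 601.6258354187012 132.6808624267578
```

```bash
python3 -m jog '[[[-0.35,0.03,-0.5,0,1],[-0.35,0.03,-0.8,0,1],[0,0,-0.7,0,1],[0,0,0,0,1],[0,0,0,0,1]]]'
python3 - <<'E'
from h import *
P=T('wrist');im=snap('wrist','w5.png')
m=((im.min(2)>150)).astype(np.uint8)
for k in cv2.findContours(m,cv2.RETR_EXTERNAL,cv2.CHAIN_APPROX_NONE)[0]:
    if len(k)>60: e=cv2.fitEllipse(k);print(e,px2w('wrist',*e[0],.052,P))
print(w2px('wrist',[.516,-.18,.052],P),sensors.get_obs()['ee_pos'])
E
```

```text
time: 12.5
ee_pos: [0.5164, -0.1763, 0.1021]
tcp_rot: [180.0, -0.0, -175.4]
wrist_force: [0.0, -0.6, 0.4]
opening: 0.0851
grasp_force: 0.0
((624.9085693359375, 359.61248779296875), (10.988911628723145, 47.2500114440918), 132.1801300048828) [0.61642769 0.07888144 0.052     ]
((314.6108703613281, 221.5921173095703), (55.744354248046875, 60.917213439941406), 62.99886703491211) [ 0.51782281 -0.18000771  0.052     ]
[314.8 219. ] [ 0.51716987 -0.17673651  0.10320999]
```

```bash
python3 -m jog '[[[0,-0.07,-0.6,0,1],[0.01,0,-0.6,0,1],[0,0,-0.4,0,1],[0,0,-0.05,0,1],[0,0,0,0,1],[0,0,0,0,0.6],[0,0,0,0,0.45],[0,0,0,0,0.3]]]' 25; python3 -m jog '[[[0,0,0,0,0.3],[0,0,0,0,0.3],[0,0,0,0,0.3]]]'
```

```text
time: 13.35
ee_pos: [0.5173, -0.1809, 0.0199]
tcp_rot: [-180.0, 0.1, -175.4]
wrist_force: [-0.3, -0.8, 0.1]
opening: 0.0442
grasp_force: 0.0
time: 13.65
ee_pos: [0.5172, -0.1809, 0.0199]
tcp_rot: [-180.0, 0.1, -175.4]
wrist_force: [-1.7, 1.1, 5.9]
opening: 0.039
grasp_force: 24.9
```

```bash
python3 -m jog '[[[0,0,0.4,0,0.3],[0,0,0.8,0,0.3],[0,0,0.8,0,0.3],[0,0.3,0.4,0,0.3],[-0.14,0.8,0,0,0.3],[-0.14,0.8,0,0,0.3],[-0.14,0.8,0,0,0.3],[-0.14,0.8,0,0,0.3]]]'; python3 -m jog '[[[-0.14,0.8,0,0,0.3],[-0.14,0.7,0,0,0.3],[0,0,0,0,0.3],[0,0,0,0,0.3],[0,0,0,0,0.3]]]'
python3 - <<'E'
from h import *
P=T('wrist');im=snap('wrist','w6.png')
o=sensors.get_obs();print(o['ee_pos'],o['tcp_rot'],[w2px('wrist',[.4755,.070,z],P) for z in(.046,.06)])
v=im.copy()
for a in np.arange(0,360,6):
    for r,z in((.0265,.06),(.023,.06)):
        q=w2px('wrist',[.4755+r*np.cos(np.radians(a)),.070+r*np.sin(np.radians(a)),z],P)
        cv2.circle(v,tuple(int(round(t)) for t in q),0,(0,255,0) if r<.025 else (255,0,0),-1)
cv2.imwrite('pics/w6c.png',cv2.resize(v[60:320,160:480],(800,650))[:600])
E
```

```text
time: 14.45
ee_pos: [0.4881, -0.0044, 0.1389]
tcp_rot: [-180.0, 0.0, -175.5]
wrist_force: [1.0, 0.5, -0.6]
opening: 0.0395
grasp_force: 25.4
time: 14.95
ee_pos: [0.4747, 0.0687, 0.1388]
tcp_rot: [-180.0, -0.0, -175.5]
wrist_force: [-0.2, -0.1, -0.5]
opening: 0.0391
grasp_force: 25.5
[0.47481732 0.06847105 0.13877847] [-1.79989444e+02  2.32564450e-04 -1.75502388e+02] [array([321.8, 203.2]), array([321.9, 208.4])]
```

View pics/w6c.png

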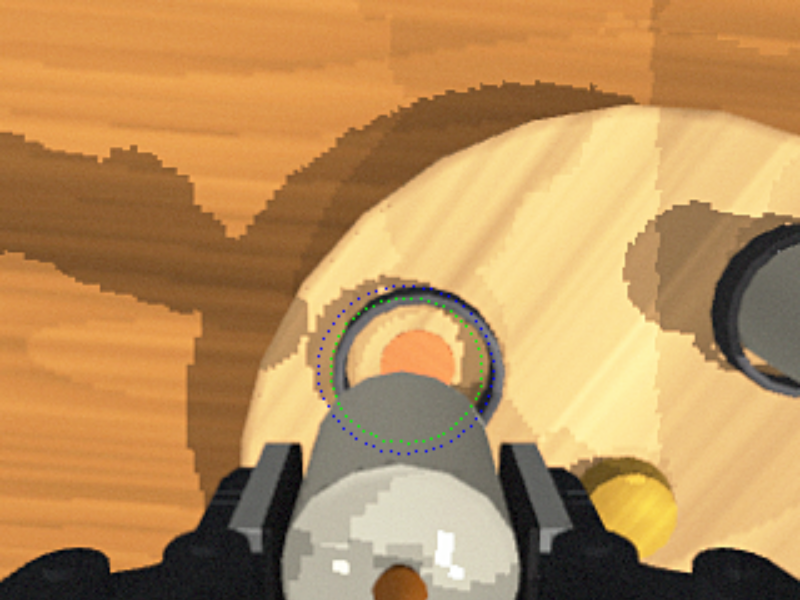

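The cup rim spans x 332–503, so the cup lies about 4 mm further to +y than my overlay. The candle's lower edge is centred near x 410. I'll check the candle edges numerically.

```bash
python3 - <<'E'
from h import *
im=cv2.imread('pics/w6.png');hsv=cv2.cvtColor(im,cv2.COLOR_BGR2HSV)
for r in (216,222,226,230,234):
    g=(hsv[r,:,1]<45)&(hsv[r,:,2]>90); c=np.where(g[275:370])[0]+275; print(r,c.min(),c.max(),(c.min()+c.max())/2)
P=T('wrist')
o=sensors.get_obs()['ee_pos']
for z in (.119,.171):print([w2px('wrist',[o[0],o[1]+d,z],P) for d in(-.02,0,.02)])
# orange spot
m=((hsv[...,0]<11)&(hsv[...,1]>110)&(hsv[...,2]>200))[170:215,300:345];ys,xs=np.nonzero(m);print(xs.mean()+300,xs.min()+300,xs.max()+300,ys.min()+170,ys.max()+170)
print([px2w('wrist',326.5+i,203,.046,P) for i in(0,1)])
E
```

```text
216 294 360 327.0
222 293 358 325.5
226 291 356 323.5
230 288 353 320.5
234 287 353 320.0
[array([285.6, 235. ]), array([320.5, 237.6]), array([355.2, 240.1])]
[array([272. , 283.5]), array([320.8, 287. ]), array([369.3, 290.2])]
323.84615384615387 313 338 194 213
[array([0.47510806, 0.07354423, 0.046     ]), array([0.47504491, 0.07434407, 0.046     ])]
```

```bash
python3 -m jog '[[[0.01,0.095,-0.4,0,0.3],[0,0,-0.5,0,0.3],[0,0,-0.2,0,0.3],[0,0,-0.1,0,0.3],[0,0,-0.05,0,0.3],[0,0,0,0,0.3],[0,0,0,0,0.3]]]'
```

```text
time: 15.7
ee_pos: [0.4756, 0.074, 0.0771]
tcp_rot: [180.0, 0.1, -175.4]
wrist_force: [-0.3, 0.3, -0.6]
opening: 0.0392
grasp_force: 25.5
```

```bash
python3 -m jog '[[[0,0,-0.06,0,0.3],[0,0,-0.06,0,0.3],[0,0,-0.04,0,0.3],[0,0,-0.02,0,0.3],[0,0,-0.02,0,0.3],[0,0,0,0,0.3],[0,0,0,0,0.3]]]'
```

```text
time: 16.4
ee_pos: [0.4751, 0.0741, 0.0663]
tcp_rot: [-180.0, 0.0, -175.4]
wrist_force: [0.1, 0.2, 0.0]
opening: 0.0394
grasp_force: 25.5
```

```bash
python3 -m jog '[[[0,0,-0.01,0,0.3],[0,0,0,0,0.3]]]';python3 -m jog '[[[0,0,-0.01,0,0.3],[0,0,0,0,0.3]]]' 
```

```text
time: 16.6
ee_pos: [0.4752, 0.0741, 0.0659]
tcp_rot: [180.0, 0.0, -175.4]
wrist_force: [-0.8, -0.3, 0.1]
opening: 0.0393
grasp_force: 25.6
time: 16.8
ee_pos: [0.4753, 0.0741, 0.0659]
tcp_rot: [180.0, 0.0, -175.4]
wrist_force: [-1.2, -0.1, 4.5]
opening: 0.039
grasp_force: 25.8
```

Touched down with 4.5 N upward. Releasing.

```bash
python3 -m jog '[[[0,0,0,0,0.5],[0,0,0,0,0.6],[0,0,0,0,0.8],[0,0,0,0,1],[0,0,0,0,1],[0,0,0,0,1],[0,0,0,0,1]]]' && python3 -m jog '[[[0,0,0.3,0,1],[0,0,0.8,0,1],[0,0,0.9,0,1],[0,0,0.9,0,1],[-0.5,-0.5,0,0,1],[-0.5,-0.5,0,0,1],[0,0,0,0,1],[0,0,0,0,1]]]'
python3 - <<'E'
from h import *
a=snap('top','t2.png');b=snap('scene','s2.png');c=snap('wrist','w7.png')
cv2.imwrite('pics/fin.png',np.vstack([np.hstack([cv2.resize(b[130:250,300:500],(400,240)),cv2.resize(a[140:250,190:380],(400,240))]),cv2.resize(c,(560,350))[:,:].copy() if 0 else cv2.copyMakeBorder(cv2.resize(c,(560,350)),0,0,0,240,cv2.BORDER_CONSTANT)]))
E
```

```text
time: 17.5
ee_pos: [0.4751, 0.0741, 0.0653]
tcp_rot: [180.0, -0.0, -175.4]
wrist_force: [0.5, 0.1, 0.2]
opening: 0.0858
grasp_force: 0.0
time: 18.3
ee_pos: [0.4252, 0.0238, 0.2115]
tcp_rot: [180.0, 0.1, -175.5]
wrist_force: [0.7, 0.0, -0.7]
opening: 0.0855
grasp_force: 0.0
```

View pics/fin.png

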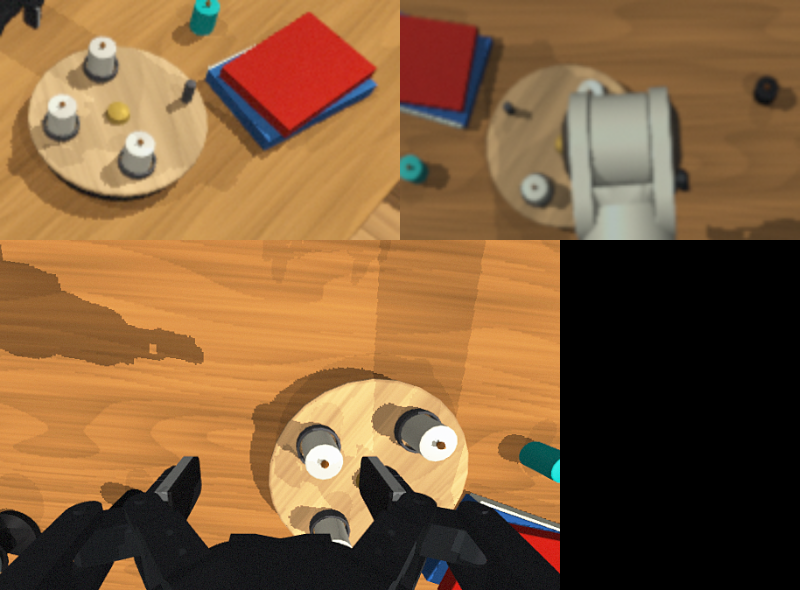

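The final views show all three candles upright in their cups ((61,118), (102,60) and (138,155) in the scene crop), with the books and lookalikes unmoved and the gripper clear.

```bash
python3 -c "
from workcell import ticket
print(ticket.job_done())"
```

```text
the job is handed in; nothing more can be done
None
```

I pushed the carousel about 59° anticlockwise into its click (peak force seen about 8 N), set the spare candle upright in the empty cup and let go, then handed the job in; the judging result was not shown.

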